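# Close the balance's draft shield and tare

### The arm

A 7-joint arm with a two-finger parallel gripper is mounted at the origin on the work surface. World frame = base frame: x ahead of the robot, y to its left, z up, the work surface at z = 0. Lengths are in m, angles in rad, forces in N, time in s.
With the tool pointing down it reaches from about 0.35 to 0.9 m from the base axis. Payload 8.1 kg.
Tool frame: the origin (TCP) lies midway between the tips of the shut fingers; the grasp point (between the pads) lies 19 mm behind it; z points along the fingers, y is the line along which they close (so a half turn about z gives the same grasp; the last joint's range is limited). The gripper opens to 85 mm and grips with 20 to 120 N. Pads are 22 mm wide; open, the fingers measure 114 mm over their backs; the gripper's body (76 mm by 85 mm) begins 54 mm behind the grasp point. The pads swing forward as they close: fully open they stand 13 mm farther back than shut.
Start: joints at [-1.394, 0.434, 0.025, 1.573, -0.012, 1.134, -0.075], TCP at [0.173, 0.601, 0.231] pointing down, gripper open.
Joint ranges: [-2.62, 2.62], [-0.44, 2.09], [-1.27, 1.32], [0.08, 2.57], [-1.32, 4.46], [0.12, 2], [-2.74, 2.74]. Speed limits (rad/s): [2.22, 2.22, 3.01, 3.01, 3.14, 3.14, 3.14].

### API

Orientations are given as a unit quaternion [x, y, z, w].
In Python, from station import env gives the robot as it stands.
- The arm moves only by the shell command python3 -m handwheel 'ROWS' [OPENING]. ROWS is JSON, a list of rows, each an object with "xyz": the shift along the tool's x, y, z as a fraction of full scale, a list of three; "rotation": the turn, a rotation vector about the tool's x, y, z as a fraction of full scale, a list of three. A call has 1 to 12 rows; each row is the pose to reach, as a shift and turn from the pose commanded when the call began, along the tool's axes at that moment, turning the shorter way round; what a row does not reach only later rows make up. Full scale, the value 1, is 0.12 m for a shift and 360 degrees for a turn. A row lasts 1/12 s, in which the tool goes at most 41.7 mm and 7.16 degrees, less where a joint would pass 70% of its speed; a pose out of reach is approached as far as the arm can. A call with a number of a shift or a turn outside -1 to 1 is refused whole. A call with a gripper value outside its range is refused whole. OPENING is the gripper command: -1 is fully open, 1 is shut, values between are in proportion, set as the call begins (- or left out, the last holds). The fingers move at their own pace and stop on an object; the grip force is fixed at half the most. Time passes only in rows, so rows that repeat a pose let the fingers close. It gives the time, the measured TCP pose, the force, the opening and the grip force at its end, in the units of the state.
- env.read_state(): the state, without advancing time (a new reading comes with each control period).
- env.read_camera(name): name is "side" or "top" or "wrist"; returns a dict with "pixels" (400x640x3 uint8, red, green, blue), "K" (3x3 intrinsics, pixels), "view" (4x4, takes a point from world to camera coordinates); the wrist camera has in their place "T_tool_cam" (4x4, takes a point from camera to tool coordinates, whose origin is the TCP and whose axes are the flange's). Camera axes: x right, y down, z forward; pixel columns grow to the right and rows downward; lengths in m; the calibration is good to about 2 mm. The wrist camera is an equidistant fisheye: a pixel r from the principal point sees the ray r / f radians off the axis. A picture is of the moment at which its call begins: read the wrist's pose just before it. There is no depth.
- env.close_job(): hands the job in; it is judged then, once.
Trained networks look in a picture, given as the dict that the camera call returned (one of the last four; its "shot" number tells which), for a name from the list of things; names that differ only in an ending like _2 or _b are one class to them, and where a whole thing is asked for, a point or a joint stands for the part that bears it (a point fixed in the world has none). Each returns a list of dicts, best first, with "confidence" (0 to 1); they miss things now and then, are a little off and sometimes report something else, mostly with a low value. They report only what shows in the picture. A call takes as long as a camera call.
- env.recognise(label, picture): "centre" ([x, y, z] in m, in world coordinates, good to about 4 mm: the middle of the surface that is visible of it).
- env.landmark_of(label, picture): "centre" ([x, y, z] in m, in world coordinates, good to about 4 mm: a listed point, or the origin of a listed thing).
The state is a dict: "time": time; "q": joint angles; "qvel": joint speeds; "joint_efforts": joint torques, N m; "eef_pos": TCP position; "tool_rot": TCP orientation; "force": force on the tool from outside, world axes, zero at the start; "torque": the same for the moment, N m; "gripper_width": opening from 0.0 (shut) to 1.0 (fully open); "grip_force": force on a finger pad.
Only numpy, scipy, OpenCV 4.12 (cv2) and the standard library are available. Lean on these libraries where they do the work, as an engineer would, in place of code of your own. Each camera call takes 0.05 s, during which the arm holds its last target. There are 200 camera calls.

### The job

A small beaker stands on the pan of the analytical balance, ready to be tared. With the fingertips, gently push the balance's top glass door and its right-hand side door fully shut against their stops, without pinching the handles between the fingers or slamming the doors; only then press the long blue tare key down and let it spring back. The left door stays shut, no other key is pressed, and the beaker and everything else on the bench stay where they stand.

Things in the scene. Friction and masses are not known exactly. Their poses are not given: they have to be found in the camera images.
- balance: White analytical balance, fixed, 320 mm deep, 206 wide, 291 high; chamber of clear panes amid, column at the rear. Origin: centre of its underside on the bench; x runs from its front (keys, towards the robot) to its rear, y to its left seen from the robot, z up; turned by up to 0.3 rad. Doors slide along its x: to the rear (+x) opens, to the front (-x) shuts.
- top_door (a joint): Clear sliding pane in the roof of the chamber, its upper face 291 mm above the bench. Opening in m: 0 shut against its stop, grows towards the rear, at most 0.115; starts 0.06 to 0.10 open. Runs stiffly enough to stay where left (about 1.2 N to move, no spring, no latch).
- right_door (a joint): Clear sliding side pane on the balance's right (its -y side; outer face 98 mm from the middle plane). Opening in m, like the top door: 0 shut, grows towards the rear, at most 0.115; starts 0.06 to 0.10 open; about 1.2 N to move, stays where left.
- left_door (a joint): The same side pane on the left (+y), with its own handle; shut (0) at the start and to remain so.
- top_grip (a point): Centre of the rear face of the black pad (66 mm wide along balance y, 292 to 319 mm above the bench) on the rear side of the top door's upright blue handle: the face to push on towards the front. The handle is 14 mm thick with the pad, 70 mm wide, its top 324 mm above the bench; behind it only the flat pane. Moves with the door; axes as the balance's.
- right_grip (a point): Centre of the rear face of the black pad on the rear side of the right door's blue handle, the face to push on towards the front: 98 to 124 mm from the middle plane, 212 to 278 mm above the bench. The handle stands out sideways from the pane near its front edge, 14 mm thick with the pad, 70 mm high, top at 282 mm. Moves with the door; axes as the balance's.
- tare_key (a joint): Travel of the tare key in m: 0 up, 0.004 fully down; springs back when let go; 1.3 N starts it, 3.9 N holds it fully down.
- tare_key_top (a point): Centre of the upper face of the long blue tare key (52 mm along balance y, 22 mm along x), in the middle of the keypad deck at the front; 48.5 mm above the bench, 6.5 mm above the deck.
- power_key (a joint): Travel of the small red key (24 x 22 mm), centred 70 mm to the left (+y) of the tare key; 0 up, 0.004 down. Not to be pressed.
- print_key (a joint): Travel of the small grey key (24 x 22 mm), centred 70 mm to the right (-y) of the tare key; 0 up, 0.004 down. Not to be pressed.
- beaker: Small loose glass beaker, 42 mm across, 52 mm high, standing on the metal pan (90 mm across, 78 mm above the bench) inside the chamber. Origin: centre of its underside.
- tube_rack: Loose white rack, 150 x 64 mm, of centrifuge tubes with blue caps, 118 mm high, standing to the right of the balance below the right door's handle. Origin: centre of its underside.
- amber_bottle: Loose amber glass bottle with blue cap, 66 mm across, 200 mm high, to the left of the balance. Origin: centre of its underside.
- media_bottle: Loose clear bottle with blue cap, 70 mm across, 140 mm high, to the left of the balance. Origin: centre of its underside.
- weight_case: Loose wooden case of calibration weights, 80 x 55 x 33 mm, at the front right of the balance. Origin: centre of its underside.
- weigh_boat: Loose white weighing tray, 75 x 75 x 18 mm, at the front left of the balance. Origin: centre of its underside.
- spatula: Loose double-ended steel laboratory spatula, 173 mm long, 8 mm high, lying flat well to the left of the balance. Origin: under its middle, x along it.

How it is judged:
By the outcome, as a careful person would: the job done as asked, in the order asked, and still so for the second after the job is handed in, with the robot touching nothing.
It also fails if it takes over 51 s, if anything falls off the work surface, if the arm or the gripper's body presses on something with over 40 N, if the wrist force passes 120 N, or if a joint passes its speed limit or range.

## Working session

There is one attempt and no reset: what is moved stays moved. The work goes in short steps, Python scripts to look and compute and a shell command to move; the robot and the scene stay as the last step left them, time stands still between calls to the robot, and variables do not carry over. Pictures are saved under pics/ and viewed, at most 10 in all, crops included, and the job is handed in when it is done.

```bash
mkdir -p pics; ls; python3 - <<'E'
from station import env
import cv2,numpy as np
s=env.read_state();print(s['time'],np.round(s['eef_pos'],4),np.round(s['tool_rot'],4),s['gripper_width'],np.round(s['force'],2))
for cam in ['side','top']:
    p=env.read_camera(cam);cv2.imwrite(f'pics/{cam}0.png',p['pixels'][:,:,::-1])
    for l in ['balance','top_grip','right_grip','tare_key_top','beaker','tube_rack','weight_case','amber_bottle','media_bottle','weigh_boat']:
        r=env.landmark_of(l,p)
        print(cam,l,[(np.round(d['centre'],4).tolist(),round(d['confidence'],2)) for d in r[:2]])
    for l in ['power_key','print_key']:
        r=env.recognise(l,p)
        print(cam,l,[(np.round(d['centre'],4).tolist(),round(d['confidence'],2)) for d in r[:2]])
print(env.read_state()['time'])
E
```

```text
pics
0.0 [0.1725 0.6002 0.2305] [ 1.395e-01  9.902e-01 -8.000e-04 -0.000e+00] 0.9991412292316619 [-0.6   0.04 -0.04]
side balance []
side top_grip [([0.6226, 0.0909, 0.3047], 0.93)]
side right_grip [([0.6348, -0.0238, 0.2434], 0.75)]
side tare_key_top []
side beaker [([0.617, 0.0918, 0.3046], 0.48)]
side tube_rack [([0.6575, -0.1406, 0.0029], 0.96)]
side weight_case [([0.4685, -0.1687, -0.0032], 0.76), ([0.6579, -0.1419, 0.0028], 0.18)]
side amber_bottle [([0.4629, 0.2874, -0.0016], 0.66)]
side media_bottle [([0.6255, 0.276, 0.0028], 0.76)]
side weigh_boat []
side power_key []
side print_key [([0.635, 0.273, 0.1015], 0.41)]
top balance [([0.5673, 0.0735, 0.0029], 0.87)]
top top_grip [([0.6185, 0.0859, 0.3048], 0.81), ([0.3289, 0.2041, -0.0056], 0.42)]
top right_grip [([0.6336, -0.0226, 0.2439], 0.87)]
top tare_key_top [([0.4418, 0.0452, 0.0526], 0.58)]
top beaker [([0.6072, 0.0788, 0.0795], 0.71), ([0.3285, 0.2035, -0.0017], 0.27)]
top tube_rack [([0.6558, -0.1382, 0.0018], 0.84), ([0.4678, -0.1722, -0.0006], 0.71)]
top weight_case [([0.4669, -0.1699, 0.0016], 0.87)]
top amber_bottle [([0.4652, 0.2877, 0.0019], 0.68)]
top media_bottle [([0.6279, 0.2807, 0.0004], 0.55)]
top weigh_boat [([0.3318, 0.2043, 0.0], 0.95)]
top power_key [([0.4272, 0.1178, 0.0503], 0.48)]
top print_key []
1.3
```

View pics/top0.png

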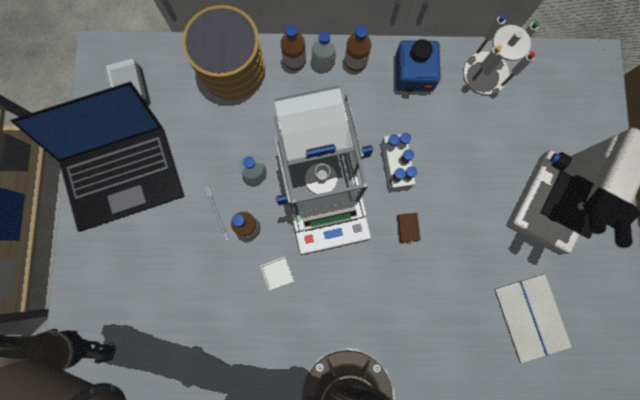

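View pics/side0.png

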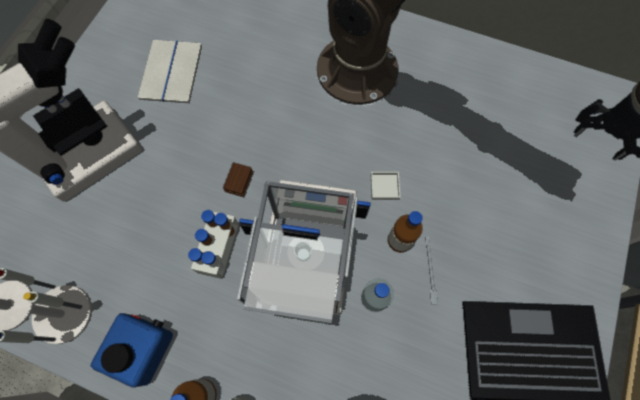

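The top view shows the balance at about (322,170). Its top handle is at (320,150), right handle at (367,151), left handle at (281,199) and tare key at (333,234). The side view shows the same handles at (300,231), (246,226) and (362,209). The yaw is about +0.2 rad.

```bash
cat > h.py <<'E'
from station import env
import numpy as np, sys
from scipy.spatial.transform import Rotation as R
def go(p,yawy):
    """fractions to reach world p, tool down, tool y along world yaw yawy"""
    s=env.read_state();R0=R.from_quat(s['tool_rot']);y=np.array([np.cos(yawy),np.sin(yawy),0]);z=np.array([0,0,-1.])
    R1=R.from_matrix(np.c_[np.cross(y,z),y,z])
    print('xyz',np.round(R0.inv().apply(np.array(p)-s['eef_pos'])/.12,3),'rot',np.round((R0.inv()*R1).as_rotvec()/2/np.pi,4),
     'mm',np.round(1e3*(np.array(p)-s['eef_pos']),1),'t',round(s['time'],2),'F',np.round(s['force'],2))
E
python3 - <<'E'
from h import *
import cv2
px={};P={}
seeds={'top':{'tg':(320,150),'rg':(367,151),'lg':(281,199),'tare':(333,234)},'side':{'tg':(300,231),'rg':(246,226),'lg':(362,209)}}
for c in seeds:
    p=env.read_camera(c);P[c]=p['K']@p['view'][:3]
    i=p['pixels'].astype(int);m=((i[:,:,2]>i[:,:,0]+50)&(i[:,:,2]>60)).astype(np.uint8)
    n,l,st,ce=cv2.connectedComponentsWithStats(m)
    for k,s in seeds[c].items():
        j=1+np.argmin(np.hypot(*(ce[1:]-s).T)); px[c,k]=ce[j]; print(c,k,ce[j].round(1),st[j])
    for l in ['top_grip','right_grip','tare_key_top','balance','left_door']:
        for f in (env.landmark_of,env.recognise):
            if f is env.landmark_of and l=='left_door' : continue
            r=f(l,p); 
            if r: print(c,l,f.__name__,np.round(r[0]['centre'],4),round(r[0]['confidence'],2))
for k in ['tg','rg','lg']:
    X=cv2.triangulatePoints(P['top'],P['side'],px['top',k],px['side',k])[:,0];print(k,(X[:3]/X[3]).round(4))
print(env.read_state()['time'])
E
```

```text
top tg [320.2 150. ] [306 146  30   9 114]
top rg [367.3 149.1] [362 147  11   5  38]
top lg [281.2 198.6] [276 196  11   6  40]
top tare [332.8 233. ] [324 228  18  11 124]
top top_grip call [0.6172 0.0872 0.3025] 0.91
top top_grip call [0.68   0.1022 0.289 ] 0.85
top right_grip call [ 0.6365 -0.0227  0.2453] 0.6
top right_grip call [ 0.6359 -0.0063  0.2723] 0.96
top tare_key_top call [0.4411 0.0475 0.0523] 0.58
top balance call [0.5676 0.0769 0.002 ] 0.92
top balance call [0.6067 0.0832 0.2615] 0.86
top left_door call [0.5243 0.1715 0.2805] 0.62
side tg [300.  228.5] [282 224  37  10 167]
side rg [245.6 220.9] [239 219  14   5  54]
side lg [363.1 203. ] [357 201  13   5  50]
side top_grip call [0.6214 0.093  0.3103] 0.89
side top_grip call [0.6876 0.107  0.2918] 0.94
side right_grip call [ 0.6342 -0.0216  0.2441] 0.94
side right_grip call [0.6682 0.0023 0.2776] 0.82
side tare_key_top call [ 0.657  -0.1413  0.0035] 0.48
side balance call [ 0.6303 -0.0234  0.2436] 0.3
side balance call [0.6452 0.0949 0.2942] 0.72
side left_door call [0.6681 0.0017 0.2762] 0.66
tg [0.6124 0.086  0.3195]
rg [ 0.628  -0.0261  0.2779]
lg [0.5051 0.1756 0.2768]
2.3
```

```bash
python3 -c "
from h import *
go([.654,.096,.36],1.776)"
```

```text
xyz [-5.017 -2.934 -1.072] rot [ 0.      0.     -0.0772] mm [ 481.4 -504.7  128.7] t 2.3 F [ 0.3  -0.22 -0.49]
```

```bash
python3 -m handwheel '[{"xyz":[-0.2,-0.12,-0.3],"rotation":[0,0,-0.019]},{"xyz":[-0.4,-0.24,-0.6],"rotation":[0,0,-0.038]},{"xyz":[-0.6,-0.37,-0.8],"rotation":[0,0,-0.058]},{"xyz":[-0.9,-0.53,-1],"rotation":[0,0,-0.077]}]' 1; python3 -c "
from h import *
go([.654,.096,.36],1.776)"
```

```text
time: 2.63
eef_pos: [0.2529, 0.5153, 0.3492]
tool_rot: [-0.106, 0.994, 0.001, 0.0]
force: [1.2, 0.2, 0.8]
gripper_width: 0.454
grip_force: 0.0
xyz [-2.53  -4.12  -0.098] rot [0.0004 0.0001 0.0012] mm [ 401.1 -419.3   10.8] t 2.63 F [1.19 0.17 0.78]
```

```bash
python3 -m handwheel '[{"xyz":[-0.2,-0.33,0],"rotation":[0,0,0]},{"xyz":[-0.4,-0.66,0],"rotation":[0,0,0]},{"xyz":[-0.61,-1,0],"rotation":[0,0,0]}]'
python3 -m handwheel '[{"xyz":[-0.2,-0.33,0],"rotation":[0,0,0]},{"xyz":[-0.4,-0.66,0],"rotation":[0,0,0]},{"xyz":[-0.61,-1,0],"rotation":[0,0,0]}]'
python3 -m handwheel '[{"xyz":[-0.2,-0.33,0],"rotation":[0,0,0]},{"xyz":[-0.4,-0.66,0],"rotation":[0,0,0]},{"xyz":[-0.61,-1,0],"rotation":[0,0,0]}]'
 python3 -c "
from h import *
go([.654,.096,.36],1.776)"
```

```text
time: 2.88
eef_pos: [0.3398, 0.4223, 0.3474]
tool_rot: [-0.102, 0.995, 0.001, 0.001]
force: [0.8, 0.2, -0.4]
gripper_width: 0.006
grip_force: 0.0
time: 3.13
eef_pos: [0.425, 0.3306, 0.347]
tool_rot: [-0.102, 0.995, 0.0, 0.0]
force: [0.7, 0.4, 0.2]
gripper_width: 0.003
grip_force: 0.0
time: 3.38
eef_pos: [0.5103, 0.2392, 0.347]
tool_rot: [-0.102, 0.995, 0.0, 0.0]
force: [0.6, 0.6, 1.1]
gripper_width: 0.001
grip_force: 0.0
xyz [-0.931 -1.411 -0.108] rot [ 0.0001  0.0001 -0.0002] mm [ 143.7 -143.2   13. ] t 3.38 F [0.57 0.63 1.1 ]
```

```bash
python3 -m handwheel '[{"xyz":[-0.23,-0.2,-0.1],"rotation":[0,0,0]},{"xyz":[-0.46,-0.42,-0.1],"rotation":[0,0,0]},{"xyz":[-0.7,-0.64,-0.1],"rotation":[0,0,0]},{"xyz":[-0.93,-0.86,-0.1],"rotation":[0,0,0]}]'
python3 -m handwheel '[{"xyz":[0,-0.28,0],"rotation":[0,0,0]},{"xyz":[0,-0.5,0],"rotation":[0,0,0]},{"xyz":[0,-0.55,0],"rotation":[0,0,0]},{"xyz":[0,-0.55,0],"rotation":[0,0,0]},{"xyz":[0,-0.55,0],"rotation":[0,0,0]}]'
 python3 - <<'E'
from h import *
import cv2
go([.654,.096,.304],1.776)
p=env.read_camera('side');cv2.imwrite('pics/s1.png',cv2.resize(p['pixels'][150:330,200:420,::-1],None,fx=3,fy=3))
s=env.read_state();p=env.read_camera('wrist');cv2.imwrite('pics/w1.png',p['pixels'][:,:,::-1])
for l in['top_grip','right_grip']:print(l,[(d['centre'],d['confidence']) for d in env.landmark_of(l,p)[:1]])
E
```

```text
time: 3.72
eef_pos: [0.6409, 0.1615, 0.359]
tool_rot: [-0.102, 0.995, 0.0, 0.0]
force: [0.1, 0.3, -1.0]
gripper_width: -0.004
grip_force: 0.0
time: 4.13
eef_pos: [0.6527, 0.0985, 0.3587]
tool_rot: [-0.102, 0.995, 0.0, -0.0]
force: [0.8, 0.4, -0.2]
gripper_width: 0.002
grip_force: 0.0
xyz [-0.007 -0.023  0.455] rot [ 0.0001  0.     -0.0002] mm [  1.3  -2.5 -54.7] t 4.13 F [ 0.76  0.43 -0.17]
top_grip [([0.6236, 0.085, 0.3059], 0.61)]
right_grip [([0.6359, -0.0216, 0.246], 0.55)]
```

View pics/w1.png

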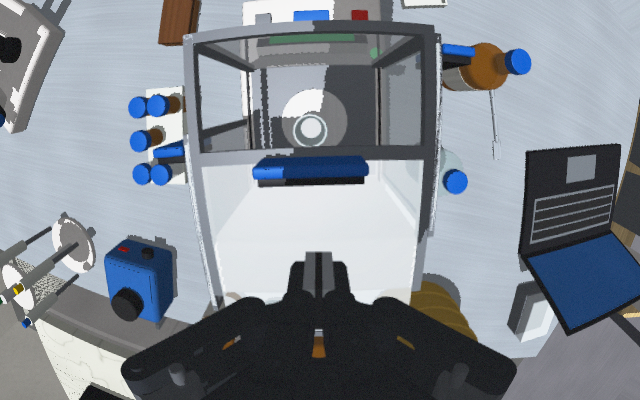

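The wrist view shows the shut fingertips at (318,255), centred behind the top handle's black pad at (310,178). I'll descend next and push with tool +x.

```bash
python3 -m handwheel '[{"xyz":[0,-0.01,0.2],"rotation":[0,0,0]},{"xyz":[0,-0.02,0.38],"rotation":[0,0,0]},{"xyz":[0,-0.02,0.45],"rotation":[0,0,0]},{"xyz":[0,-0.02,0.45],"rotation":[0,0,0]},{"xyz":[0.04,-0.02,0.45],"rotation":[0,0,0]},{"xyz":[0.08,-0.02,0.45],"rotation":[0,0,0]},{"xyz":[0.11,-0.02,0.45],"rotation":[0,0,0]}]'
python3 -m handwheel '[{"xyz":[0.03,0,0],"rotation":[0,0,0]},{"xyz":[0.06,0,0],"rotation":[0,0,0]},{"xyz":[0.09,0,0],"rotation":[0,0,0]},{"xyz":[0.12,0,0],"rotation":[0,0,0]},{"xyz":[0.15,0,0],"rotation":[0,0,0]},{"xyz":[0.18,0,0],"rotation":[0,0,0]},{"xyz":[0.21,0,0],"rotation":[0,0,0]},{"xyz":[0.24,0,0],"rotation":[0,0,0]},{"xyz":[0.27,0,0],"rotation":[0,0,0]},{"xyz":[0.3,0,0],"rotation":[0,0,0]}]'
python3 -c "
from h import *
print(env.landmark_of('top_grip',env.read_camera('top'))[:1],env.landmark_of('top_grip',env.read_camera('side'))[:1])"
```

```text
time: 4.92
eef_pos: [0.6404, 0.093, 0.3062]
tool_rot: [-0.102, 0.995, 0.0, 0.001]
force: [-0.9, -0.1, 0.0]
gripper_width: -0.004
grip_force: 0.0
time: 5.75
eef_pos: [0.6048, 0.0854, 0.3046]
tool_rot: [-0.102, 0.995, -0.0, -0.0]
force: [2.2, -0.5, 0.4]
gripper_width: -0.001
grip_force: 0.7
[{'centre': [0.6257, 0.278, -0.0019], 'confidence': 0.19}] [{'centre': [0.3325, 0.2026, -0.0017], 'confidence': 0.23}]
```

```bash
python3 -m handwheel '[{"xyz":[0.03,0,0],"rotation":[0,0,0]},{"xyz":[0.06,0,0],"rotation":[0,0,0]},{"xyz":[0.09,0,0],"rotation":[0,0,0]},{"xyz":[0.12,0,0],"rotation":[0,0,0]},{"xyz":[0.15,0,0],"rotation":[0,0,0]},{"xyz":[0.18,0,0],"rotation":[0,0,0]},{"xyz":[0.21,0,0],"rotation":[0,0,0]},{"xyz":[0.24,0,0],"rotation":[0,0,0]}]'
python3 -m handwheel '[{"xyz":[0.02,0,0],"rotation":[0,0,0]},{"xyz":[0.04,0,0],"rotation":[0,0,0]},{"xyz":[0.06,0,0],"rotation":[0,0,0]},{"xyz":[0.08,0,0],"rotation":[0,0,0]}]'
```

```text
time: 6.62
eef_pos: [0.5766, 0.0796, 0.3047]
tool_rot: [-0.102, 0.995, -0.0, 0.0]
force: [2.3, -1.0, -0.5]
gripper_width: 0.0
grip_force: 0.7
time: 6.95
eef_pos: [0.5674, 0.0778, 0.3047]
tool_rot: [-0.102, 0.995, 0.0, 0.0]
force: [1.4, -0.6, 0.4]
gripper_width: 0.001
grip_force: 0.6
```

```bash
python3 -m handwheel '[{"xyz":[0.015,0,0],"rotation":[0,0,0]},{"xyz":[0.03,0,0],"rotation":[0,0,0]},{"xyz":[0.045,0,0],"rotation":[0,0,0]},{"xyz":[0.06,0,0],"rotation":[0,0,0]},{"xyz":[0.075,0,0],"rotation":[0,0,0]},{"xyz":[0.09,0,0],"rotation":[0,0,0]}]'
python3 -m handwheel '[{"xyz":[0.015,0,0],"rotation":[0,0,0]},{"xyz":[0.03,0,0],"rotation":[0,0,0]},{"xyz":[0.045,0,0],"rotation":[0,0,0]},{"xyz":[0.06,0,0],"rotation":[0,0,0]}]'
```

```text
time: 7.45
eef_pos: [0.5568, 0.0757, 0.3046]
tool_rot: [-0.102, 0.995, 0.0, 0.0]
force: [1.0, -0.6, 1.3]
gripper_width: 0.004
grip_force: 0.6
time: 7.78
eef_pos: [0.5497, 0.0741, 0.3046]
tool_rot: [-0.102, 0.995, -0.0, -0.0]
force: [1.5, -0.2, 0.5]
gripper_width: 0.001
grip_force: 0.6
```

```bash
python3 -m handwheel '[{"xyz":[0.015,0,0],"rotation":[0,0,0]},{"xyz":[0.03,0,0],"rotation":[0,0,0]},{"xyz":[0.045,0,0],"rotation":[0,0,0]},{"xyz":[0.06,0,0],"rotation":[0,0,0]}]'
python3 -m handwheel '[{"xyz":[0.01,0,0],"rotation":[0,0,0]},{"xyz":[0.02,0,0],"rotation":[0,0,0]},{"xyz":[0.03,0,0],"rotation":[0,0,0]}]'
```

```text
time: 8.12
eef_pos: [0.5462, 0.0735, 0.305]
tool_rot: [-0.102, 0.995, 0.0, 0.004]
force: [23.4, 2.9, -14.4]
gripper_width: -0.0
grip_force: 11.9
time: 8.37
eef_pos: [0.5461, 0.0735, 0.3052]
tool_rot: [-0.102, 0.995, 0.0, 0.007]
force: [37.6, 4.6, -23.9]
gripper_width: 0.001
grip_force: 18.6
```

The top door has hit its stop: x no longer moves and the force is rising. I'll back off and go to the right handle.

```bash
python3 -m handwheel '[{"xyz":[-0.08,0,0],"rotation":[0,0,0]},{"xyz":[-0.2,0,0],"rotation":[0,0,0]},{"xyz":[-0.3,0,-0.1],"rotation":[0,0,0]},{"xyz":[-0.4,0,-0.3],"rotation":[0,0,0]},{"xyz":[-0.6,0,-0.45],"rotation":[0,0,0]},{"xyz":[-0.8,-0.2,-0.45],"rotation":[0,0,0]},{"xyz":[-1,-0.4,-0.45],"rotation":[0,0,0]},{"xyz":[-1,-0.4,-0.45],"rotation":[0,0,0]}]'
python3 - <<'E'
from h import *
for c in('top','side','wrist'):
  p=env.read_camera(c)
  for l in['top_grip','right_grip']:print(c,l,[(np.round(d['centre'],4),d['confidence']) for d in env.landmark_of(l,p)[:1]])
go([.6705,-.0235,.245],1.776)
E
```

```text
time: 9.03
eef_pos: [0.6695, 0.0446, 0.357]
tool_rot: [-0.1, 0.995, -0.002, -0.001]
force: [-1.5, -1.3, -0.4]
gripper_width: -0.0
grip_force: 0.0
top top_grip [(array([0.536 , 0.0681, 0.3036]), 0.82)]
top right_grip [(array([0.5313, 0.0648, 0.3041]), 0.51)]
side top_grip [(array([0.532 , 0.0717, 0.3047]), 0.97)]
side right_grip []
wrist top_grip [(array([0.5353, 0.0645, 0.3033]), 0.85)]
wrist right_grip [(array([ 0.6367, -0.0234,  0.2496]), 0.65)]
xyz [ 0.089 -0.608  0.95 ] rot [ 0.0001  0.0001 -0.    ] mm [   4.4  -73.6 -114.1] t 9.48 F [ 0.02 -0.32  0.04]
```

```bash
python3 -m handwheel '[{"xyz":[0.03,-0.3,0],"rotation":[0,0,0]},{"xyz":[0.05,-0.58,0],"rotation":[0,0,0]},{"xyz":[0.05,-0.625,0],"rotation":[0,0,0]},{"xyz":[0.05,-0.625,0.1],"rotation":[0,0,0]},{"xyz":[0.05,-0.625,0.3],"rotation":[0,0,0]}]'
python3 - <<'E'
from h import *
import cv2
go([.6705,-.0255,.25],1.776)
p=env.read_camera('wrist');cv2.imwrite('pics/w2.png',p['pixels'][:,:,::-1])
E
```

```text
time: 9.9
eef_pos: [0.6771, -0.0267, 0.3256]
tool_rot: [-0.101, 0.995, -0.0, 0.003]
force: [0.2, 0.4, -0.2]
gripper_width: -0.0
grip_force: 0.0
xyz [0.056 0.021 0.629] rot [-0.0002  0.0009 -0.0005] mm [ -6.6   1.2 -75.6] t 9.9 F [ 0.25  0.41 -0.18]
```

View pics/w2.png

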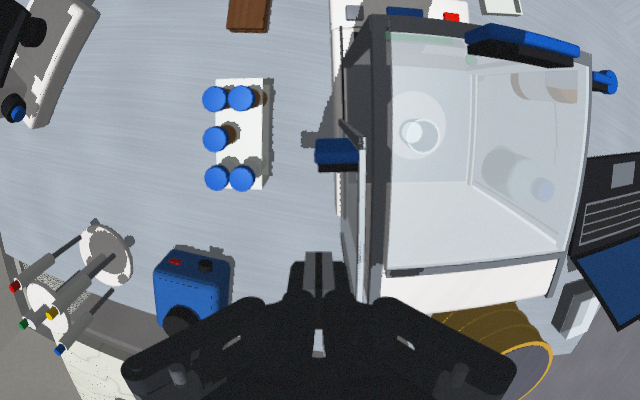

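The wrist view shows the top door shut at the front. The fingertips are at column 318, with the right handle's pad at columns 316–357, row 168, and the pane edge at about 360. I'll shift inward about 4 mm, descend and push.

```bash
python3 -m handwheel '[{"xyz":[0,0.03,0.1],"rotation":[0,0,0]},{"xyz":[0,0.03,0.3],"rotation":[0,0,0]},{"xyz":[0,0.03,0.5],"rotation":[0,0,0]},{"xyz":[0,0.03,0.6],"rotation":[0,0,0]},{"xyz":[0,0.03,0.6],"rotation":[0,0,0]},{"xyz":[0.06,0.03,0.6],"rotation":[0,0,0]},{"xyz":[0.12,0.03,0.6],"rotation":[0,0,0]},{"xyz":[0.16,0.03,0.6],"rotation":[0,0,0]}]'
python3 -m handwheel '[{"xyz":[0.03,0,0],"rotation":[0,0,0]},{"xyz":[0.06,0,0],"rotation":[0,0,0]},{"xyz":[0.09,0,0],"rotation":[0,0,0]},{"xyz":[0.12,0,0],"rotation":[0,0,0]},{"xyz":[0.15,0,0],"rotation":[0,0,0]},{"xyz":[0.18,0,0],"rotation":[0,0,0]},{"xyz":[0.21,0,0],"rotation":[0,0,0]},{"xyz":[0.24,0,0],"rotation":[0,0,0]}]'
```

```text
time: 10.62
eef_pos: [0.6561, -0.0263, 0.2525]
tool_rot: [-0.102, 0.995, -0.0, 0.001]
force: [0.7, -0.1, 0.2]
gripper_width: 0.001
grip_force: 0.0
time: 11.28
eef_pos: [0.6279, -0.0317, 0.2506]
tool_rot: [-0.102, 0.995, -0.0, 0.0]
force: [1.2, 0.2, 0.5]
gripper_width: -0.004
grip_force: 0.7
```

```bash
python3 -m handwheel '[{"xyz":[0.03,0,0],"rotation":[0,0,0]},{"xyz":[0.06,0,0],"rotation":[0,0,0]},{"xyz":[0.09,0,0],"rotation":[0,0,0]},{"xyz":[0.12,0,0],"rotation":[0,0,0]},{"xyz":[0.15,0,0],"rotation":[0,0,0]},{"xyz":[0.18,0,0],"rotation":[0,0,0]},{"xyz":[0.21,0,0],"rotation":[0,0,0]},{"xyz":[0.24,0,0],"rotation":[0,0,0]},{"xyz":[0.27,0,0],"rotation":[0,0,0]},{"xyz":[0.29,0,0],"rotation":[0,0,0]}]'
python3 -m handwheel '[{"xyz":[0.015,0,0],"rotation":[0,0,0]},{"xyz":[0.03,0,0],"rotation":[0,0,0]},{"xyz":[0.045,0,0],"rotation":[0,0,0]},{"xyz":[0.06,0,0],"rotation":[0,0,0]}]'
```

```text
time: 12.12
eef_pos: [0.5936, -0.0387, 0.2506]
tool_rot: [-0.102, 0.995, 0.0, -0.0]
force: [2.0, -1.6, -0.2]
gripper_width: -0.001
grip_force: 0.6
time: 12.45
eef_pos: [0.5869, -0.0401, 0.2506]
tool_rot: [-0.102, 0.995, -0.0, 0.0]
force: [0.7, -0.8, -0.2]
gripper_width: -0.001
grip_force: 0.6
```

```bash
python3 -m handwheel '[{"xyz":[0.015,0,0],"rotation":[0,0,0]},{"xyz":[0.03,0,0],"rotation":[0,0,0]},{"xyz":[0.045,0,0],"rotation":[0,0,0]}]'
```

```text
time: 12.7
eef_pos: [0.5816, -0.0412, 0.2506]
tool_rot: [-0.102, 0.995, 0.0, 0.0]
force: [2.0, -0.4, 0.5]
gripper_width: -0.002
grip_force: 0.6
```

```bash
python3 -m handwheel '[{"xyz":[0.015,0,0],"rotation":[0,0,0]},{"xyz":[0.03,0,0],"rotation":[0,0,0]},{"xyz":[0.045,0,0],"rotation":[0,0,0]},{"xyz":[0.06,0,0],"rotation":[0,0,0]}]'
```

```text
time: 13.03
eef_pos: [0.5781, -0.0418, 0.2509]
tool_rot: [-0.102, 0.995, -0.0, 0.004]
force: [23.1, 0.9, -15.6]
gripper_width: 0.001
grip_force: 11.6
```

```bash
python3 -m handwheel '[{"xyz":[0.01,0,0],"rotation":[0,0,0]},{"xyz":[0.02,0,0],"rotation":[0,0,0]},{"xyz":[0.03,0,0],"rotation":[0,0,0]}]'
```

```text
time: 13.28
eef_pos: [0.5781, -0.0418, 0.2511]
tool_rot: [-0.103, 0.995, -0.001, 0.007]
force: [37.0, 2.5, -25.6]
gripper_width: 0.001
grip_force: 18.1
```

```bash
python3 -m handwheel '[{"xyz":[-0.08,0,0],"rotation":[0,0,0]},{"xyz":[-0.2,0,0],"rotation":[0,0,0]},{"xyz":[-0.3,-0.05,-0.1],"rotation":[0,0,0]},{"xyz":[-0.4,-0.1,-0.3],"rotation":[0,0,0]},{"xyz":[-0.4,-0.1,-0.6],"rotation":[0,0,0]},{"xyz":[-0.4,-0.2,-0.9],"rotation":[0,0,0]},{"xyz":[-0.4,-0.4,-1],"rotation":[0,0,0]},{"xyz":[-0.4,-0.6,-1],"rotation":[0,0,0]},{"xyz":[-0.4,-0.6,-1],"rotation":[0,0,0]}]'
python3 - <<'E'
from h import *
import cv2
P={};px={}
seeds={'top':{'tg':(330,190),'rg':(377,180),'lg':(281,199)},'side':{'tg':(300,200),'rg':(246,190),'lg':(362,203)}}
for c in('top','side','wrist'):
  p=env.read_camera(c)
  for l in['top_grip','right_grip','tare_key_top','tube_rack']:print(c,l,[(np.round(d['centre'],4),d['confidence']) for d in env.landmark_of(l,p)[:1]])
  i=p['pixels']
  if c=='wrist': cv2.imwrite('pics/w3.png',i[:,:,::-1]);continue
  P[c]=p['K']@p['view'][:3];i=i.astype(int)
  m=((i[:,:,2]>i[:,:,0]+50)&(i[:,:,2]>60)).astype(np.uint8)
  n,l,st,ce=cv2.connectedComponentsWithStats(m)
  print([(a.round(1).tolist(),int(s[4])) for a,s in zip(ce[1:],st[1:]) if s[4]>15 and 220<a[0]<400 and 120<a[1]<260])
  x,y=(255,130) if c=='top' else (210,160)
  cv2.imwrite(f'pics/{c}3.png',cv2.resize(p['pixels'][y:y+130,x:x+180,::-1],None,fx=4,fy=4))
E
```

```text
time: 14.03
eef_pos: [0.6325, -0.11, 0.3716]
tool_rot: [-0.099, 0.995, -0.002, 0.0]
force: [-0.9, 0.5, 0.0]
gripper_width: 0.006
grip_force: 0.0
top top_grip [(array([0.5375, 0.0671, 0.3046]), 0.67)]
top right_grip [(array([ 0.5649, -0.037 ,  0.2455]), 0.58)]
top tare_key_top [(array([0.4442, 0.0467, 0.0522]), 0.46)]
top tube_rack []
[([397.5, 139.5], 142), ([248.4, 161.7], 114), ([374.5, 178.1], 17), ([328.9, 186.6], 131), ([281.1, 198.7], 46), ([238.0, 219.8], 117), ([332.9, 233.0], 132)]
side top_grip [(array([0.538 , 0.0714, 0.3071]), 0.71)]
side right_grip [(array([ 0.5635, -0.0387,  0.2423]), 0.74)]
side tare_key_top []
side tube_rack [(array([ 0.6568, -0.1421,  0.002 ]), 0.69)]
[([307.4, 185.4], 156), ([363.3, 203.0], 53)]
wrist top_grip [(array([0.5383, 0.0646, 0.3044]), 0.76)]
wrist right_grip [(array([ 0.568 , -0.0405,  0.2516]), 0.78)]
wrist tare_key_top [(array([0.4466, 0.0476, 0.0493]), 0.6)]
wrist tube_rack [(array([ 6.583e-01, -1.433e-01, -5.000e-04]), 0.92)]
```

View pics/w3.png

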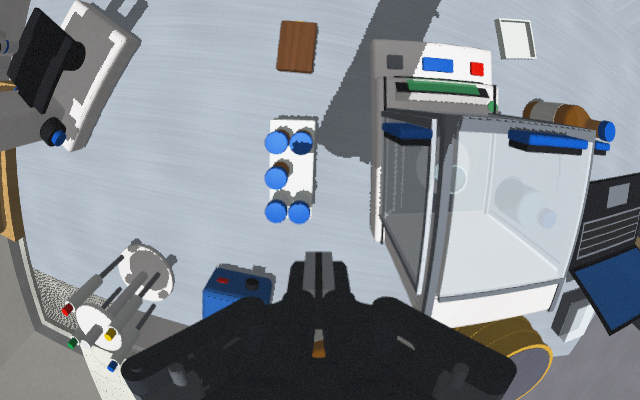

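View pics/top3.png

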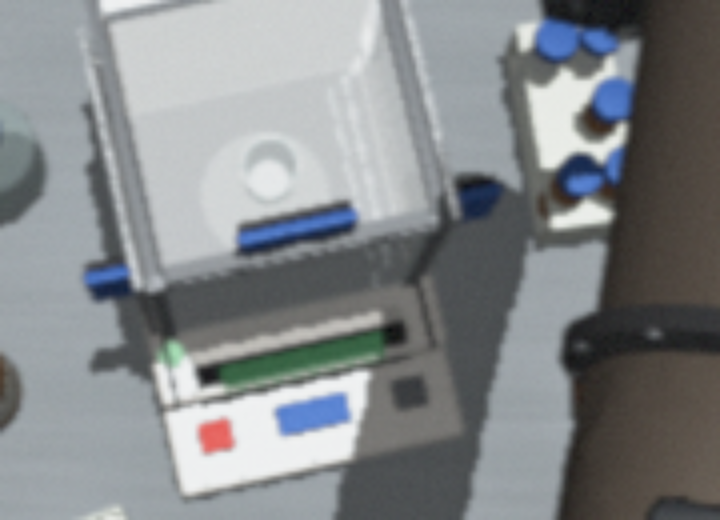

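The wrist and top views show the right handle at (478,198) in the top crop, level with the shut left handle at (108,281). The line between them is parallel to the key row, with slope −0.224 against −0.223. Both doors are shut, and the rack and beaker are undisturbed, so I'll go to the tare key.

```bash
python3 -c "
from h import *
go([.4425,.0465,.37],1.776)"
```

```text
xyz [1.298 1.55  0.006] rot [ 0.      0.     -0.0002] mm [-190.2  150.5   -0.7] t 14.78 F [-0.13  0.21  0.01]
```

```bash
python3 -m handwheel '[{"xyz":[0.2,0.22,0],"rotation":[0,0,0]},{"xyz":[0.4,0.44,0],"rotation":[0,0,0]},{"xyz":[0.6,0.66,0],"rotation":[0,0,0]},{"xyz":[0.8,0.88,0],"rotation":[0,0,0]}]'
python3 -m handwheel '[{"xyz":[0.2,0.25,0],"rotation":[0,0,0]},{"xyz":[0.4,0.5,0],"rotation":[0,0,0]},{"xyz":[0.5,0.67,0],"rotation":[0,0,0]},{"xyz":[0.5,0.67,0],"rotation":[0,0,0]},{"xyz":[0.5,0.67,0],"rotation":[0,0,0]},{"xyz":[0.5,0.67,0],"rotation":[0,0,0]}]'
python3 - <<'E'
from h import *
import cv2
p=env.read_camera('wrist');cv2.imwrite('pics/w4.png',p['pixels'][:,:,::-1])
for f in(env.landmark_of,env.recognise):print([(np.round(d['centre'],4),d['confidence']) for d in f('tare_key_top',p)[:1]])
p=env.read_camera('top');print([(np.round(d['centre'],4),d['confidence']) for d in env.landmark_of('tare_key_top',p)[:1]])
go([.4425,.0465,.07],1.776)
E
```

```text
time: 15.12
eef_pos: [0.516, -0.0195, 0.3704]
tool_rot: [-0.102, 0.995, -0.0, -0.0]
force: [-0.7, -0.5, 1.1]
gripper_width: -0.0
grip_force: 0.0
time: 15.62
eef_pos: [0.4427, 0.0459, 0.3709]
tool_rot: [-0.102, 0.995, -0.0, 0.0]
force: [0.5, -0.1, 0.1]
gripper_width: 0.004
grip_force: 0.0
[(array([0.4473, 0.0461, 0.0512]), 0.57)]
[(array([0.4459, 0.0484, 0.0487]), 0.69)]
[]
xyz [-0.     0.007  2.503] rot [-0.     -0.0001 -0.0005] mm [-3.000e-01  8.000e-01 -3.004e+02] t 15.87 F [ 0.45 -0.12  0.87]
```

View pics/w4.png

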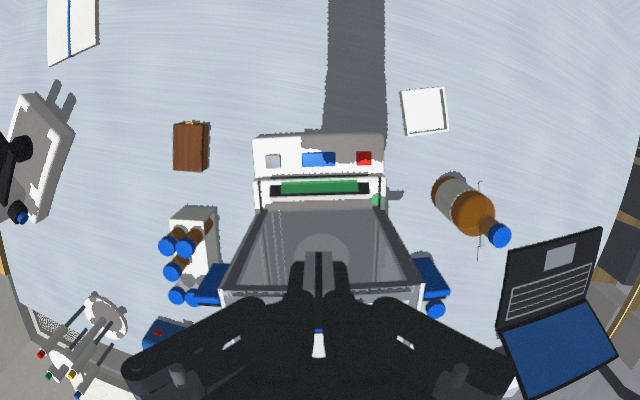

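The wrist view shows the tare key at (318,159) in line with the fingers at column 318, with the grey key at 273 and the red key at 364. I'll descend part way and locate the key by ray-casting its pixels onto z = 0.0485.

```bash
python3 -m handwheel '[{"xyz":[0,0,0.25],"rotation":[0,0,0]},{"xyz":[0,0,0.5],"rotation":[0,0,0]},{"xyz":[0,0,0.75],"rotation":[0,0,0]},{"xyz":[0,0,1],"rotation":[0,0,0]}]'
python3 -m handwheel '[{"xyz":[0,0,0.25],"rotation":[0,0,0]},{"xyz":[0,0,0.5],"rotation":[0,0,0]},{"xyz":[0,0,0.75],"rotation":[0,0,0]},{"xyz":[0,0,0.85],"rotation":[0,0,0]},{"xyz":[0,0,0.9],"rotation":[0,0,0]},{"xyz":[0,0,0.9],"rotation":[0,0,0]},{"xyz":[0,0,0.9],"rotation":[0,0,0]}]'
python3 - <<'E'
from h import *
import cv2
s=env.read_state();p=env.read_camera('wrist');i=p['pixels'];cv2.imwrite('pics/w5.png',i[:,:,::-1]);i=i.astype(int)
m=((i[:,:,2]>i[:,:,0]+50)&(i[:,:,2]>60)).astype(np.uint8)
n,l,st,ce=cv2.connectedComponentsWithStats(m)
Rw=R.from_quat(s['tool_rot']).as_matrix();T=p['T_tool_cam'];K=p['K']
for c,a in zip(ce[1:],st[1:]):
    if a[4]<40 or not 200<c[0]<450: continue
    d=(c-K[:2,2])/K[0,0];r=np.hypot(*d);v=np.r_[d/r*np.sin(r),np.cos(r)]
    v=Rw@T[:3,:3]@v;o=s['eef_pos']+Rw@T[:3,3]
    print(c.round(1),a,(o+v*(.0485-o[2])/v[2]).round(4))
print(s['eef_pos'],s['time'])
for f in(env.landmark_of,env.recognise):print([(np.round(d['centre'],4),d['confidence']) for d in f('tare_key_top',p)[:1]])
E
```

```text
time: 16.2
eef_pos: [0.4425, 0.046, 0.2494]
tool_rot: [-0.101, 0.995, -0.0, 0.0]
force: [0.1, 0.2, -0.8]
gripper_width: 0.001
grip_force: 0.0
time: 16.78
eef_pos: [0.4429, 0.0463, 0.1431]
tool_rot: [-0.102, 0.995, -0.0, 0.0]
force: [-0.1, 0.4, 0.5]
gripper_width: -0.002
grip_force: 0.0
[317.4 209. ] [ 286  196   63   27 1600] [0.4448 0.0463 0.0485]
[0.44290472 0.04629191 0.14308748] 16.7833
[(array([0.4478, 0.0504, 0.0469]), 0.97)]
[(array([0.4473, 0.0469, 0.0491]), 0.9)]
```

View pics/w5.png

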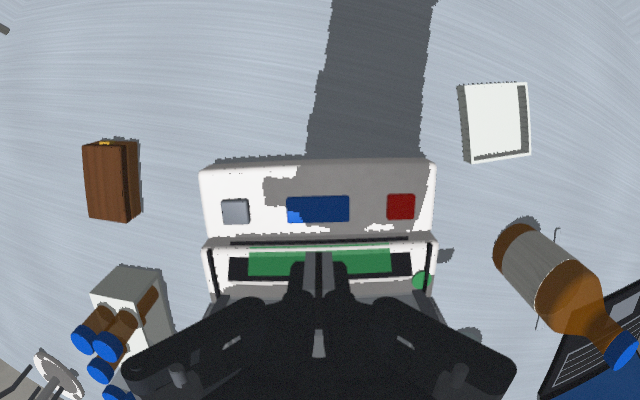

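Ray-casting puts the key centre at (317,209) in the image, world (0.4448, 0.0463), which is 2 mm off the TCP. I'll descend to just above it.

```bash
python3 -m handwheel '[{"xyz":[-0.01,0,0.2],"rotation":[0,0,0]},{"xyz":[-0.012,0,0.4],"rotation":[0,0,0]},{"xyz":[-0.012,0,0.55],"rotation":[0,0,0]},{"xyz":[-0.012,0,0.65],"rotation":[0,0,0]},{"xyz":[-0.012,0,0.72],"rotation":[0,0,0]},{"xyz":[-0.012,0,0.72],"rotation":[0,0,0]},{"xyz":[-0.012,0,0.72],"rotation":[0,0,0]}]'
```

```text
time: 17.52
eef_pos: [0.4441, 0.0468, 0.0567]
tool_rot: [-0.102, 0.995, 0.0, 0.0]
force: [-0.5, -0.3, 0.6]
gripper_width: 0.0
grip_force: 0.0
```

```bash
python3 -m handwheel '[{"xyz":[0,0,0.02],"rotation":[0,0,0]},{"xyz":[0,0,0.04],"rotation":[0,0,0]},{"xyz":[0,0,0.055],"rotation":[0,0,0]},{"xyz":[0,0,0.07],"rotation":[0,0,0]},{"xyz":[0,0,0.08],"rotation":[0,0,0]},{"xyz":[0,0,0.09],"rotation":[0,0,0]},{"xyz":[0,0,0.1],"rotation":[0,0,0]},{"xyz":[0,0,0.11],"rotation":[0,0,0]},{"xyz":[0,0,0.115],"rotation":[0,0,0]},{"xyz":[0,0,0.115],"rotation":[0,0,0]}]'
```

```text
time: 18.35
eef_pos: [0.4441, 0.0469, 0.044]
tool_rot: [-0.102, 0.995, 0.0, 0.001]
force: [-8.1, -1.3, 35.0]
gripper_width: 0.004
grip_force: 17.2
```

```bash
python3 -m handwheel '[{"xyz":[0,0,-0.04],"rotation":[0,0,0]},{"xyz":[0,0,-0.1],"rotation":[0,0,0]},{"xyz":[0,0,-0.3],"rotation":[0,0,0]},{"xyz":[0,0,-0.6],"rotation":[0,0,0]},{"xyz":[0,0,-0.9],"rotation":[0,0,0]},{"xyz":[0,0,-1],"rotation":[0,0,0]}]'
python3 -m handwheel '[{"xyz":[0,0,-0.3],"rotation":[0,0,0]},{"xyz":[0,0,-0.6],"rotation":[0,0,0]},{"xyz":[0,0,-0.9],"rotation":[0,0,0]},{"xyz":[0,0,-1],"rotation":[0,0,0]},{"xyz":[0,0,-1],"rotation":[0,0,0]},{"xyz":[0,0,-1],"rotation":[0,0,0]}]'
python3 - <<'E'
from h import *
import cv2
p=env.read_camera('top');cv2.imwrite('pics/t6.png',cv2.resize(p['pixels'][130:270,225:425,::-1],None,fx=4,fy=4))
for l in['top_grip','right_grip','beaker','tube_rack','weight_case']:print(l,[(np.round(d['centre'],4),d['confidence']) for d in env.landmark_of(l,p)[:1]])
p=env.read_camera('side');cv2.imwrite('pics/s6.png',cv2.resize(p['pixels'][150:330,180:440,::-1],None,fx=3,fy=3))
for l in['top_grip','right_grip']:print(l,[(np.round(d['centre'],4),d['confidence']) for d in env.landmark_of(l,p)[:1]])
E
```

```text
time: 18.85
eef_pos: [0.4453, 0.0468, 0.1666]
tool_rot: [-0.102, 0.995, 0.0, 0.002]
force: [0.6, 0.7, 1.3]
gripper_width: 0.003
grip_force: 0.0
time: 19.35
eef_pos: [0.4437, 0.0467, 0.2827]
tool_rot: [-0.102, 0.995, 0.0, 0.001]
force: [0.6, -0.3, -0.3]
gripper_width: -0.001
grip_force: 0.0
top_grip [(array([0.5318, 0.0666, 0.3062]), 0.72)]
right_grip []
beaker []
tube_rack [(array([ 6.578e-01, -1.393e-01,  3.000e-04]), 0.78)]
weight_case [(array([ 0.4667, -0.1689, -0.0017]), 0.92)]
top_grip [(array([0.5367, 0.0705, 0.306 ]), 0.85)]
right_grip []
```

View pics/s6.png

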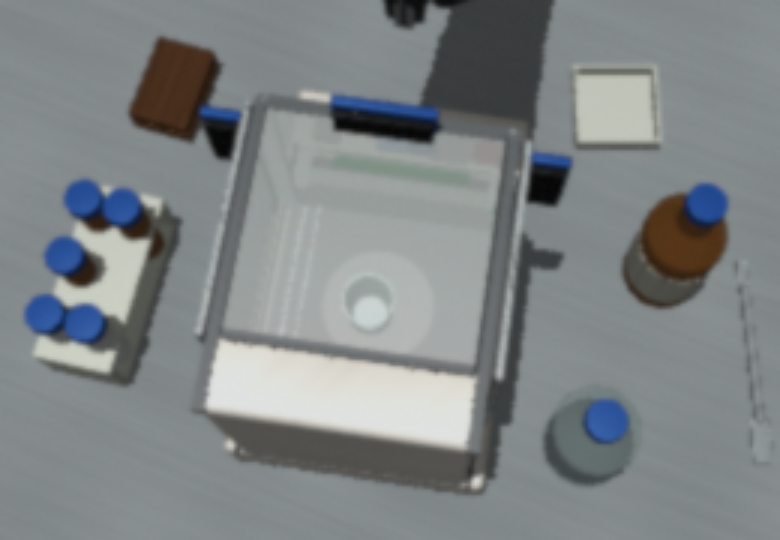

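The side view shows all three handles in line at the front: (220,115), (385,105) and (550,165). The beaker at (370,300) is still on the pan, the rack and bottles are in place, and the arm is clear.

```bash
python3 -c "
from station import env
print(env.close_job())"
```

```text
the job is handed in; nothing more can be done
None
```

The job is handed in: I pushed the top door and then the right door against their stops, then pressed the tare key fully down and released it, finishing at about 19.5 s; I saw nothing else moved, though each door stop briefly took about 37 N in x (about 45 N in all) and the key about 35 N.

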